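Set the probe traverse to its mark with the backlash taken up, and lock it

ROBOT

A 6-joint arm with a two-finger parallel gripper is mounted at the origin on the work surface. World frame = base frame: x ahead of the robot, y to its left, z up, the work surface at z = 0. Lengths are in m, angles in rad, forces in N, time in s.
With the tool pointing down it reaches from about 0.425 to 0.95 m from the base axis. Payload 3.5 kg.
Tool frame: the origin (TCP) lies at the very end of the fingers, on their centre line; the grasp point (between the pads) lies 19 mm behind it (grip_depth is the distance from the TCP to the grasp point, in m); x points along the fingers, z is the direction in which the jaws open and shut, and the axes are right-handed (so a half turn about x gives the same grasp; the last joint's range is limited). The gripper opens to 85 mm and grips with 20 to 120 N. Pads are 22 mm wide; open, the fingers measure 114 mm over their backs; the gripper's body (76 mm by 85 mm) begins 54 mm behind the grasp point. The pads swing forward as they close: fully open they stand 13 mm farther back than shut.
Start: joints at [1.014, 0.286, 1.577, -0, 1.279, -0.15], TCP at [0.267, 0.62, 0.231] pointing down, gripper open.
Joint ranges: [-2.77, 2.77], [-0.9, 2.22], [0.21, 2.48], [-1.53, 4.67], [0.24, 2.81], [-2.84, 2.84]. Speed limits (rad/s): [2.79, 2.79, 3.14, 3.14, 3.14, 3.14].

INTERFACE

Orientations are given as a unit quaternion [x, y, z, w].
In Python, from plant import get_state, read_camera, calibration, sign_off, recognise, grip_depth gives the robot as it stands. The module is installed in compiled form; this text tells all that it offers.
- The arm moves only by the tool servo_tool, never from a script. Its argument "deltas" is a list that holds one entry, the list of rows, each a list of 4 numbers: the shift along the world's x, y, z scaled (see below), then the turn about the world's z scaled (see below). In form: [[[tx, ty, tz, spin], ...]]. A call has exactly 5 rows; each row is the pose to reach, as a shift and turn from the pose commanded when the call began; what a row does not reach only later rows make up. The controller multiplies each number of a shift by 10 cm and each number of a turn by 90 degrees. A row lasts 1/10 s, in which the tool goes at most 50 mm and 8.59 degrees, less where a joint would pass 70% of its speed; a pose out of reach is approached as far as the arm can. A call with a number of a shift or a turn outside -1 to 1 is refused whole. A call with a gripper value outside its range is refused whole. "claw" is the gripper's target within -1 to 1 (fully open at 1, half-way at 0, shut at -1), set as the call begins (left out, the last holds). The fingers move at their own pace and stop on an object; "force" is the grip in N (left out, the last holds). Time passes only in rows, so rows that repeat a pose let the fingers close, or fill a call up. It gives the time, the measured TCP pose, the force and the opening at its end, in the units of the state.
- get_state(): the state, without advancing time (a new reading comes with each control period).
- read_camera(name): name is "side" or "top" or "wrist"; returns the picture (480x640x3 uint8, blue, green, red); there is no depth.
- calibration(name): a dict with "intrinsics" (3x3 intrinsics, pixels), "R" (3x3) and "t" (3): a world point X has camera coordinates R X + t; the wrist camera has in their place "T_tool_cam" (4x4, takes a point from camera to tool coordinates, whose origin is the TCP and whose axes are the tool frame's). Camera axes: x right, y down, z forward; pixel columns grow to the right and rows downward; lengths in m; the calibration is good to about 2 mm. A picture is of the moment at which its call begins: read the wrist's pose just before it. calibration takes no time and is no camera call.
- sign_off(): hands the job in, once; it reports no verdict.
Trained networks look in the newest picture that a camera, given by its name, has taken for a name from the list of things; names that differ only in an ending like _2 or _b are one class to them, and where a whole thing is asked for, a point or a joint stands for the part that bears it (a point fixed in the world has none). Each returns a list of dicts, best first, with "p" (0 to 1); they miss things now and then, are a little off and sometimes report something else, mostly with a low value. They report only what shows in the picture. A call takes as long as a camera call. They do not tell look-alikes from the thing itself.
- recognise(camera, query): "at" ([x, y, z] in m, in world coordinates, good to about 4 mm: the middle of the surface that is visible of it).
The state is a dict: "time": time; "qpos": joint angles; "dq": joint speeds; "joint_efforts": joint torques, N m; "eef_pos": TCP position; "tcp_rot": TCP orientation; "contact_force": force on the tool from outside, world axes, zero at the start; "wrist_torque": the same for the moment, N m; "opening": opening from 0.0 (shut) to 1.0 (fully open).
Only numpy, scipy, OpenCV 4.12 (cv2) and the standard library are available. Lean on these libraries where they do the work, as an engineer would, in place of code of your own. Each camera call takes 0.05 s, during which the arm holds its last target. There are 200 camera calls.

TASK

Turn the probe traverse's handwheel by its crank anticlockwise (seen from above), past the red mark, until you feel it come up gently against the sprung end stop inside the housing; never lean hard on that stop. Then wind it back clockwise until the orange pointer stands at the red mark, finishing in that one direction so that all the backlash is taken up. Let go of the crank and swing the black lock lever fully over, away from the handwheel, leaving the loose things lying around alone.

Things in the scene. Friction and masses are not known exactly. Their poses are not given: they have to be found in the camera images.
- rig: The fixed probe traverse: grey housing 170 x 170 x 55 mm with a white dial plate (radius 88, top 59 mm above the table); beyond it, in its +x, a 190 mm aluminium slide with a small blue sled carrying a bent steel probe. Origin: on the table under the handwheel's upright axis; z up, x along the slide away from the handwheel.
- axis (a point): The handwheel's upright axis, 88 mm up at the wheel's top. A hidden spring buffer stops anticlockwise turning 0.6 to 1.9 rad past the mark, different each time; only felt: crank force rises about 75 N per rad of wheel turn over the drag (4 to 6 N moving, 0 to 4 at rest). Load on it of 4 N (8 N at the crank) for 0.15 s counts; above 20 N (21 N at the crank) is too hard. It springs back if let go.
- spindle: The driven dark disc under the handwheel, radius 67, its top 65 mm above the table, with a yellow line on its rim along its own x; turns about z on the wheel's axis (origin: on the axis at the table) and drives the sled, 8 mm per rad. The handwheel drives it through 0.35 rad of lost motion (backlash).
- handwheel (a joint): Lost motion between handwheel and driven disc, rad: the handwheel's turn relative to the disc, anticlockwise positive. 0.35: slack taken up for anticlockwise turning (wheel drags the disc anticlockwise). 0: slack taken up for clockwise turning, as wanted at the end. In between the wheel turns freely, without moving the disc.
- crank (a point): Centre of the crank's upright black knob, diameter 22, spinning freely on its pin, 90.5 to 135.5 mm above the table (this point 113); it stands on the round steel handwheel (diameter 116, top 88 mm above the table, nothing else on it taller than 92), 46 mm from the axis, exactly opposite the orange pointer. Turning takes about 5 N, or 0.7 N inside the lost motion.
- pointer_tip (a point): Tip of the handwheel's orange pointer, 72 mm from the axis, 82 mm above the table.
- mark (a point): The red mark: inner side of a red tab clipped to the rim of the white dial plate; this point is 72 mm from the axis, 69 mm above the table; the tab itself is 16 x 7 x 14 mm, centred 86 mm from the axis. The pointer passes just inside it.
- lock_tip (a point): Centre of the 26 mm black ball on the lock lever, a 10 mm steel rod, 80 mm from pivot to ball. The pivot is at 115, -85 mm in the rig's x, y, 52 mm above the table, on a block 55 mm high; the ball moves in an upright plane along the rig's x, from 31 mm before the pivot to 31 mm past it, 126 to 132 mm above the table.
- lock (a joint): Lock lever, rad: 0 unlocked (leans to the rig's -x, over towards the wheel), 0.8 locked (leans to the rig's +x, its end). Stays where it is left; under 2 N at the ball.
- wrench: Loose steel wrench, 160 mm, lying along its x. Bystander, origin at its middle.
- screwdriver: Loose screwdriver with orange handle, lying along its x. Bystander.
- sample_jar: Loose clear jar with blue cap, diameter 56, height 75 mm; origin under its foot. Bystander.
- oil_bottle: Loose yellow bottle with red cap, diameter 60, height 140 mm; origin under its foot. Bystander.
- fitting: Loose brass pipe fitting, diameter 28, height 34 mm; origin under its foot. Bystander.
- collar: Loose steel collar ring, diameter 44, height 14 mm; origin under it. Bystander.
Things that resemble listed ones, but are neither listed nor needed, are in the scene too. Leave any brown or purple look-alike of the part that bears spindle alone.

How it is judged:
On the way, in this order (a step that is already met when the one before it is completed fails the run):
1. the handwheel has been wound anticlockwise past the mark and rests against its end stop with more than 4 N (contact force between rig and spindle above 4 N and horizontal distance between pointer_tip and mark above 0.035 m), for 0.15 s.
2. the pointer is back at the red mark, slack taken up clockwise, the lock still open (horizontal distance between pointer_tip and mark below 0.006 m and value of joint handwheel below 0.09 rad and value of joint lock below 0.2 rad), for 0.3 s.
3. the lock lever is swung over (value of joint lock above 0.7 rad), for 0.2 s.
At the end, for the whole second after the job is handed in: The pointer tip is within 6 mm of the red mark, the lost motion reads below 0.09 rad (taken up clockwise), the lock lever is over (above 0.7 rad) and the wheel is at rest (horizontal distance between pointer_tip and mark below 0.006 m and value of joint handwheel below 0.09 rad and value of joint lock above 0.7 rad and angular speed of spindle below 0.05 rad/s and velocity of joint handwheel between -0.05 and 0.05 rad/s); the robot touches nothing.
It fails at once if the end stop is loaded with more than 20 N (contact force between rig and spindle above 20 N).
It fails at once if a bystander is moved more than 25 mm (distance of any of wrench, screwdriver, sample_jar, oil_bottle, fitting, collar from where it was at the start of the episode above 0.025 m).
It also fails if it takes over 72 s, if anything falls off the work surface, if the arm or the gripper's body presses on something with over 40 N, if the wrist force passes 120 N, or if a joint passes its speed limit or range.

## Working session

There is one attempt and no reset: what is moved stays moved. The work goes in short steps, Python scripts to look and compute and a tool call to move; the robot and the scene stay as the last step left them, time stands still between calls to the robot, and variables do not carry over. Pictures are saved under pics/ and viewed, about 8 in all and at most 12, crops included, and the job is handed in when it is done.

Besides the shell and the picture viewer there is one more tool, called after ">>>" as a command line: name --argument value ..., lists and objects as JSON in quotes. servo_tool: Moves the arm, as the interface text tells. Its arguments: {"type":"object","properties":{"deltas":{"type":"array"},"claw":{"type":"number"},"force":{"type":"number"}},"required":["deltas"]}

```bash
mkdir -p pics; cat > h.py <<'E'
import cv2, numpy as np
from plant import *
def rec(cam,q):
    return [(np.round(d['at'],3).tolist(),round(d['p'],2)) for d in recognise(cam,q)[:3]]
def ray(cam,u,v,z):
    c=calibration(cam);K=np.array(c['intrinsics']);R=np.array(c['R']);t=np.array(c['t'])
    d=R.T@np.linalg.solve(K,[u,v,1.]);o=-R.T@t
    return o+d*(z-o[2])/d[2]
def proj(cam,X):
    c=calibration(cam);K=np.array(c['intrinsics']);p=K@(np.array(c['R'])@np.array(X)+np.array(c['t']));return p[:2]/p[2]
E
python3 - <<'E'
from h import *
s=get_state();print(s['time'],s['eef_pos'],s['tcp_rot'],s['contact_force'],s['opening'],grip_depth)
for c in('top','side'):
    cv2.imwrite(f'pics/{c}0.png',read_camera(c))
for q in('axis','spindle','crank','pointer_tip','mark','lock_tip','rig','oil_bottle','sample_jar'):
    r=rec('top',q);print(q,[(a,p,proj('top',a).round().tolist()) for a,p in r])
for q in('crank','pointer_tip','mark','lock_tip'):
    r=rec('side',q);print(q,[(a,p,proj('side',a).round().tolist()) for a,p in r])
E
```

```text
0.0 [0.26667578 0.61934351 0.229918  ] [-0.38904413  0.59147837  0.38834856  0.58990118] [-0.25060563 -0.03243253  0.53332128] 0.9993404336741013 0.0187
axis [([0.622, -0.01, 0.053], 0.72, [340.0, 193.0])]
spindle [([0.305, -0.164, 0.09], 0.97, [404.0, 345.0]), ([0.526, -0.04, 0.09], 0.87, [351.0, 233.0]), ([0.375, 0.238, 0.089], 0.79, [210.0, 293.0])]
crank [([0.382, 0.238, 0.091], 0.91, [210.0, 289.0]), ([0.305, -0.162, 0.086], 0.72, [403.0, 345.0]), ([0.53, -0.033, 0.091], 0.68, [348.0, 231.0])]
pointer_tip [([0.312, -0.156, 0.086], 0.93, [400.0, 341.0]), ([0.189, -0.296, 0.088], 0.9, [467.0, 411.0]), ([0.526, -0.037, 0.089], 0.88, [350.0, 233.0])]
mark []
lock_tip [([0.625, -0.101, 0.137], 0.65, [386.0, 184.0]), ([0.476, 0.383, 0.091], 0.2, [147.0, 238.0])]
rig [([0.625, -0.015, 0.051], 0.83, [342.0, 192.0]), ([0.513, 0.118, 0.005], 0.63, [278.0, 241.0])]
oil_bottle [([0.474, 0.379, 0.092], 0.8, [148.0, 239.0]), ([0.511, 0.12, 0.008], 0.36, [276.0, 242.0])]
sample_jar [([0.558, -0.321, 0.075], 0.89, [484.0, 232.0]), ([0.777, -0.145, 0.019], 0.66, [403.0, 138.0]), ([0.623, -0.013, 0.055], 0.35, [341.0, 192.0])]
crank [([0.304, -0.17, 0.088], 0.96, [284.0, 329.0]), ([0.371, 0.238, 0.088], 0.9, [247.0, 217.0]), ([0.182, -0.31, 0.086], 0.73, [250.0, 400.0])]
pointer_tip [([0.372, 0.236, 0.09], 0.97, [247.0, 217.0]), ([0.183, -0.313, 0.09], 0.89, [251.0, 400.0]), ([0.673, 0.196, 0.09], 0.79, [360.0, 200.0])]
mark [([0.517, -0.041, 0.084], 0.75, [348.0, 268.0]), ([0.614, -0.024, 0.065], 0.58, [381.0, 260.0])]
lock_tip [([0.633, -0.103, 0.127], 0.62, [408.0, 256.0]), ([0.61, -0.024, 0.065], 0.36, [380.0, 260.0])]
```

View pics/top0.png

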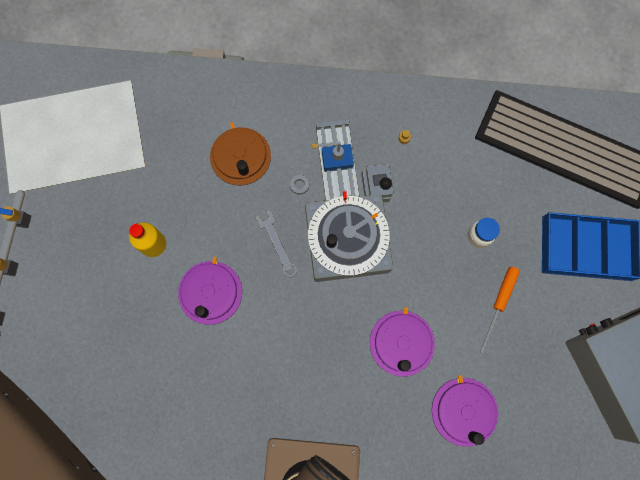

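View pics/side0.png

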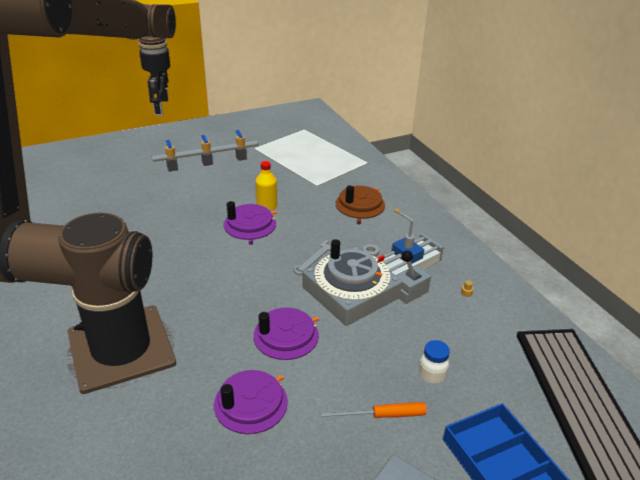

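The real traverse is the grey housing with the white dial at about (350,235): crank (332,240), pointer (375,215), red mark (345,195), lock ball (386,184). The three purple discs and the brown one, at (210,292), (402,343), (465,411) and (240,155), are look-alikes without a dial or slide. I'll confirm this in an enlarged crop and measure.

```bash
python3 - <<'E'
from h import *
im=cv2.imread('pics/top0.png')
cr=im[110:285,290:410];cv2.imwrite('pics/crop.png',cv2.resize(cr,None,fx=3.4,fy=3.4,interpolation=cv2.INTER_CUBIC))
hsv=cv2.cvtColor(im,cv2.COLOR_BGR2HSV)
def cen(m,z,x0,x1,y0,y1,name):
    mm=np.zeros_like(m);mm[y0:y1,x0:x1]=m[y0:y1,x0:x1]
    v,u=np.nonzero(mm)
    print(name,len(u),u.mean(),v.mean(),ray('top',u.mean(),v.mean(),z).round(4) if len(u) else '')
    return mm
red=cv2.inRange(hsv,(0,150,90),(6,255,255))|cv2.inRange(hsv,(172,150,90),(180,255,255))
cen(red,.069,335,360,185,210,'red')
org=cv2.inRange(hsv,(8,160,120),(19,255,255));cen(org,.082,360,390,205,235,'orange')
yel=cv2.inRange(hsv,(22,150,120),(35,255,255));cen(yel,.065,355,390,205,240,'yellow')
wh=cen(cv2.inRange(im,(190,190,190),(255,255,255)),.059,300,395,190,280,'white')
c,_=cv2.findContours(wh,0,cv2.CHAIN_APPROX_NONE);c=max(c,key=cv2.contourArea)
h=cv2.convexHull(c)[:,0]
P=np.array([ray('top',u,v,.059)[:2] for u,v in h])
A=np.c_[2*P,np.ones(len(P))];s=np.linalg.lstsq(A,(P**2).sum(1),rcond=None)[0]
print('dial',s[:2],np.sqrt(s[2]+s[:2]@s[:2]))
blk=cv2.inRange(im,(0,0,0),(40,40,40));cen(blk,.125,322,342,228,252,'knob');cen(blk,.13,376,396,174,194,'ball')
E
```

```text
red 28 344.60714285714283 195.5 [ 0.6127 -0.0207  0.069 ]
orange 18 374.3888888888889 215.38888888888889 [ 0.5709 -0.0867  0.082 ]
yellow 4 376.0 222.75 [ 0.5595 -0.0927  0.065 ]
white 1651 347.83403997577227 236.79345850999394 [ 0.5246 -0.0352  0.059 ]
dial [ 0.52968622 -0.0359102 ] 0.08676966735809066
knob 50 330.6 241.36 [0.497  0.0014 0.125 ]
ball 94 385.1063829787234 182.9468085106383 [ 0.629  -0.1002  0.13  ]
```

View pics/crop.png

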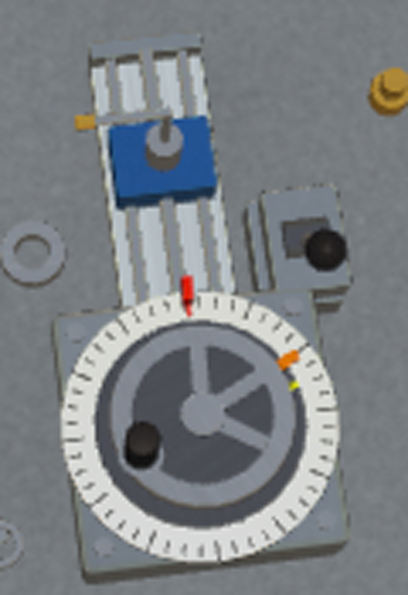

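The crop confirms it: white dial, slide with blue sled, red tab, orange pointer next to the yellow line, knob opposite. Next I work out the tool yaw and the targets.

```bash
python3 - <<'E'
from h import *
from scipy.spatial.transform import Rotation as Ro
s=get_state();R=Ro.from_quat(s['tcp_rot']).as_matrix();print(R.round(3));print('jaw yaw',np.degrees(np.arctan2(R[1,2],R[0,2])),s['qpos'])
print(calibration('wrist')['T_tool_cam'].round(3) if hasattr(calibration('wrist')['T_tool_cam'],'round') else calibration('wrist'))
A=np.array([.5297,-.0359])
for th in (131,190.4):
    t=np.radians(th);print(th,A+.046*np.array([np.cos(t),np.sin(t)]))
E
```

```text
[[ 0.    -0.918  0.396]
 [ 0.     0.396  0.918]
 [-1.    -0.     0.   ]]
jaw yaw 66.68935353596795 [ 1.01396190e+00  2.86256387e-01  1.57667565e+00  5.60530241e-06
  1.27859850e+00 -1.49988514e-01]
[[-0.001 -0.306  0.952 -0.142]
 [-0.001 -0.952 -0.306  0.077]
 [ 1.    -0.001  0.    -0.   ]
 [ 0.     0.     0.     1.   ]]
131 [ 0.49952128 -0.00118336]
190.4 [ 0.48445571 -0.04420388]
```

>>> servo_tool --deltas '[[[0.07, -0.18, 0, -0.065], [0.13, -0.35, 0, -0.13], [0.2, -0.53, 0, -0.195], [0.27, -0.71, 0, -0.26], [0.333, -0.886, 0, -0.33]]]' --claw -0.2 --force 20

```text
time: 1.25
eef_pos: [0.3006, 0.5306, 0.2314]
tcp_rot: [-0.223, 0.671, 0.223, 0.671]
contact_force: [0.6, 0.4, 0.8]
opening: 0.395
```

>>> servo_tool --deltas '[[[0.07, -0.18, 0, -0.065], [0.13, -0.35, 0, -0.13], [0.2, -0.53, 0, -0.195], [0.27, -0.71, 0, -0.26], [0.333, -0.886, 0, -0.33]]]'

```text
time: 1.75
eef_pos: [0.3339, 0.442, 0.2315]
tcp_rot: [-0.043, 0.706, 0.043, 0.706]
contact_force: [0.0, 0.2, 0.6]
opening: 0.397
```

>>> servo_tool --deltas '[[[0.07, -0.18, 0, -0.065], [0.13, -0.35, 0, -0.13], [0.2, -0.53, 0, -0.195], [0.27, -0.71, 0, -0.26], [0.333, -0.886, 0, -0.33]]]'

```text
time: 2.25
eef_pos: [0.3672, 0.3534, 0.2315]
tcp_rot: [0.139, 0.693, -0.139, 0.693]
contact_force: [0.4, -0.4, -1.8]
opening: 0.399
```

>>> servo_tool --deltas '[[[0.07, -0.18, 0, -0.065], [0.13, -0.35, 0, -0.13], [0.2, -0.53, 0, -0.195], [0.27, -0.71, 0, -0.26], [0.333, -0.886, 0, -0.33]]]'

```text
time: 2.75
eef_pos: [0.4005, 0.2648, 0.2316]
tcp_rot: [0.312, 0.634, -0.312, 0.635]
contact_force: [-0.4, 0.1, 0.7]
opening: 0.401
```

>>> servo_tool --deltas '[[[0.07, -0.18, 0, -0.065], [0.13, -0.35, 0, -0.13], [0.2, -0.53, 0, -0.195], [0.27, -0.71, 0, -0.26], [0.333, -0.886, 0, -0.33]]]'

```text
time: 3.25
eef_pos: [0.4338, 0.1762, 0.2316]
tcp_rot: [0.464, 0.533, -0.464, 0.534]
contact_force: [-0.2, -0.9, -0.4]
opening: 0.402
```

>>> servo_tool --deltas '[[[0.07, -0.18, 0, -0.065], [0.13, -0.35, 0, -0.13], [0.2, -0.53, 0, -0.195], [0.27, -0.71, 0, -0.26], [0.333, -0.886, 0, -0.33]]]'

```text
time: 3.75
eef_pos: [0.4671, 0.0875, 0.2316]
tcp_rot: [0.586, 0.396, -0.585, 0.397]
contact_force: [0.4, -0.6, -0.3]
opening: 0.4
```

>>> servo_tool --deltas '[[[0.065, -0.18, 0, -0.06], [0.13, -0.36, 0, -0.12], [0.195, -0.53, 0, -0.18], [0.26, -0.71, 0, -0.24], [0.324, -0.887, 0, -0.306]]]'

```text
time: 4.25
eef_pos: [0.4995, -0.0012, 0.2316]
tcp_rot: [0.663, 0.246, -0.663, 0.246]
contact_force: [-0.3, 0.2, -0.7]
opening: 0.402
```

```bash
cat >> h.py <<'E'
from scipy.spatial.transform import Rotation as Ro
def wcam(s):
    T=np.eye(4);T[:3,:3]=Ro.from_quat(s['tcp_rot']).as_matrix();T[:3,3]=s['eef_pos']
    return T@np.array(calibration('wrist')['T_tool_cam']),np.array(calibration('wrist')['intrinsics'])
def wray(s,u,v,z):
    C,K=wcam(s);d=C[:3,:3]@np.linalg.solve(K,[u,v,1.]);o=C[:3,3];return o+d*(z-o[2])/d[2]
def wproj(s,X):
    C,K=wcam(s);p=K@(C[:3,:3].T@(np.array(X)-C[:3,3]));return p[:2]/p[2]
E
python3 - <<'E'
from h import *
s=get_state();im=read_camera('wrist');cv2.imwrite('pics/w1.png',im)
print(s['eef_pos'],s['qpos'])
for q in('crank','pointer_tip','mark','axis','lock_tip'):print(q,rec('wrist',q))
print(wproj(s,[.4995,-.0012,.1355]),wproj(s,[.5297,-.0359,.088]))
E
```

```text
[ 0.49949313 -0.0011696   0.2315515 ] [-2.05768041e-01 -1.08140513e-01  1.99934129e+00  4.66559287e-05
  1.24986449e+00  2.22529217e+00]
crank [([0.532, -0.037, 0.089], 0.9), ([0.326, -0.153, 0.084], 0.87), ([0.671, 0.19, 0.086], 0.7)]
pointer_tip [([0.531, -0.036, 0.088], 0.81), ([0.331, -0.152, 0.089], 0.63), ([0.672, 0.191, 0.091], 0.57)]
mark [([0.615, -0.02, 0.073], 0.55), ([0.62, -0.096, 0.128], 0.34)]
axis [([0.639, -0.013, 0.059], 0.62)]
lock_tip [([0.621, -0.095, 0.132], 0.59)]
[323.28316765 244.62016524] [322.92816104 174.49103384]
```

View pics/w1.png

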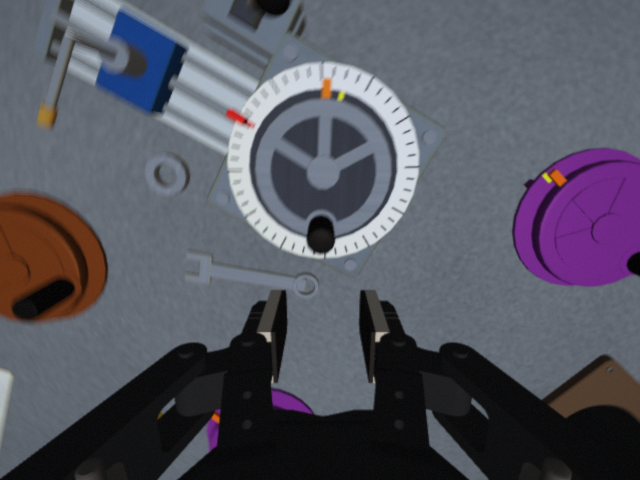

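The wrist view agrees: hub (323,173), knob top (320,235), mark (240,118), pointer (326,88). I'll measure angles from it.

```bash
cat >> h.py <<'E'
def meas(s,im):
    hsv=cv2.cvtColor(im,cv2.COLOR_BGR2HSV);out={}
    A0=np.array([.5297,-.0359])
    def pts(m,z,r0,r1,c0=A0):
        v,u=np.nonzero(m);C,K=wcam(s);d=C[:3,:3]@np.linalg.solve(K,np.stack([u,v,np.ones(len(u))]))
        P=(C[:3,3:]+d*(z-C[2,3])/d[2])[:2].T;r=np.hypot(*(P-c0).T);return P[(r>r0)&(r<r1)]
    w=pts(cv2.inRange(hsv,(0,0,150),(180,40,255)),.059,.06,.095)
    h=cv2.convexHull(w.astype(np.float32))[:,0]
    q=np.linalg.lstsq(np.c_[2*h,np.ones(len(h))],(h**2).sum(1),rcond=None)[0];A=q[:2]
    out['dial']=(A.round(4),round(float(np.sqrt(q[2]+A@A)),4))
    red=cv2.inRange(hsv,(0,150,90),(5,255,255))|cv2.inRange(hsv,(174,150,90),(180,255,255))
    for n,m,z,r0,r1 in(('red',red,.073,.068,.1),('orange',cv2.inRange(hsv,(8,170,110),(18,255,255)),.082,.055,.08),('yellow',cv2.inRange(hsv,(24,150,120),(35,255,255)),.065,.055,.075)):
        P=pts(m,z,r0,r1)
        if len(P):
            d=P.mean(0)-A0;out[n]=(len(P),round(float(np.degrees(np.arctan2(d[1],d[0]))),2),round(float(np.hypot(*d)),4))
    return out
E
python3 - <<'E'
from h import *
s=get_state();im=cv2.imread('pics/w1.png')
print(meas(s,im))
b=cv2.inRange(im,(0,0,0),(45,45,45))[205:265,295:345];v,u=np.nonzero(b);print(u.min()+295,u.max()+295,v.min()+205,v.max()+205)
for z in(.0905,.113,.1355):print(z,wproj(s,[.4995,-.0012,z]))
print(wray(s,270,6,.13), wray(s,323.5,173,.088))
E
```

```text
{'dial': (array([ 0.533 , -0.0355]), 0.089), 'red': (117, 9.78, 0.0868), 'orange': (113, -50.46, 0.0647), 'yellow': (31, -61.93, 0.0631)}
307 334 216 252
0.0905 [323.80028076 226.69013031]
0.113 [323.86418126 234.1400664 ]
0.1355 [323.9390042  242.86341352]
[ 0.62494829 -0.09434898  0.13      ] [ 0.52974683 -0.03555033  0.088     ]
```

>>> servo_tool --deltas '[[[0, 0, -0.2, 0], [0, 0, -0.4, 0], [0, 0, -0.6, 0], [0, 0, -0.8, 0], [0, 0, -1, 0]]]'

```text
time: 5.05
eef_pos: [0.499, 0.0005, 0.1307]
tcp_rot: [0.662, 0.248, -0.662, 0.248]
contact_force: [0.7, 0.1, 0.4]
opening: 0.402
```

>>> servo_tool --deltas '[[[0, 0, -0.1, 0], [0, 0, -0.2, 0], [0, 0, -0.31, 0], [0, 0, -0.31, 0], [0, 0, -0.31, 0]]]' --claw -0.35

```text
time: 5.55
eef_pos: [0.4995, -0.0004, 0.1005]
tcp_rot: [0.662, 0.247, -0.662, 0.247]
contact_force: [-0.4, -0.1, 1.1]
opening: 0.323
```

```bash
python3 - <<'E'
# waypoint table: shifts (dm) and spin units for crank angle steps about axis, r=46
import numpy as np
A=np.array([.530,-.0358]);p=lambda t:A+.046*np.array([np.cos(np.radians(t)),np.sin(np.radians(t))])
t0=131
for n in (20,20,20,20):
    o=np.array([.4995,-.0012]) if t0==131 else p(t0)
    print(t0,'->',t0+n,[[*((p(t0+n*k/5)-o)*10).round(3),0,round(n*k/5/90,3)] for k in range(1,6)]);t0+=n
while t0<315:
    print(t0,[[*((p(t0+7*k)-p(t0))*10).round(3),0,round(7*k/90,3)] for k in (.25,.5,.75,1)]);t0+=7
E
```

```text
131 -> 151 [[np.float64(-0.02), np.float64(-0.021), 0, 0.044], [np.float64(-0.042), np.float64(-0.044), 0, 0.089], [np.float64(-0.062), np.float64(-0.069), 0, 0.133], [np.float64(-0.081), np.float64(-0.095), 0, 0.178], [np.float64(-0.097), np.float64(-0.123), 0, 0.222]]
151 -> 171 [[np.float64(-0.015), np.float64(-0.029), 0, 0.044], [np.float64(-0.027), np.float64(-0.058), 0, 0.089], [np.float64(-0.038), np.float64(-0.089), 0, 0.133], [np.float64(-0.046), np.float64(-0.12), 0, 0.178], [np.float64(-0.052), np.float64(-0.151), 0, 0.222]]
171 -> 191 [[np.float64(-0.004), np.float64(-0.032), 0, 0.044], [np.float64(-0.006), np.float64(-0.064), 0, 0.089], [np.float64(-0.005), np.float64(-0.096), 0, 0.133], [np.float64(-0.002), np.float64(-0.128), 0, 0.178], [np.float64(0.003), np.float64(-0.16), 0, 0.222]]
191 -> 211 [[np.float64(0.007), np.float64(-0.031), 0, 0.044], [np.float64(0.017), np.float64(-0.062), 0, 0.089], [np.float64(0.028), np.float64(-0.092), 0, 0.133], [np.float64(0.042), np.float64(-0.121), 0, 0.178], [np.float64(0.057), np.float64(-0.149), 0, 0.222]]
211 [[np.float64(0.00
[... 2375 characters left out ...]
.039), np.float64(0.015), 0, 0.058], [np.float64(0.052), np.float64(0.021), 0, 0.078]]
295 [[np.float64(0.013), np.float64(0.006), 0, 0.019], [np.float64(0.025), np.float64(0.013), 0, 0.039], [np.float64(0.037), np.float64(0.02), 0, 0.058], [np.float64(0.049), np.float64(0.027), 0, 0.078]]
302 [[np.float64(0.012), np.float64(0.008), 0, 0.019], [np.float64(0.023), np.float64(0.016), 0, 0.039], [np.float64(0.035), np.float64(0.024), 0, 0.058], [np.float64(0.046), np.float64(0.033), 0, 0.078]]
309 [[np.float64(0.011), np.float64(0.009), 0, 0.019], [np.float64(0.021), np.float64(0.018), 0, 0.039], [np.float64(0.031), np.float64(0.028), 0, 0.058], [np.float64(0.041), np.float64(0.038), 0, 0.078]]
```

>>> servo_tool --deltas '[[[-0.02, -0.021, 0, 0.044], [-0.042, -0.044, 0, 0.089], [-0.062, -0.069, 0, 0.133], [-0.081, -0.095, 0, 0.178], [-0.097, -0.123, 0, 0.222]]]'

```text
time: 6.05
eef_pos: [0.4907, -0.0119, 0.1013]
tcp_rot: [0.611, 0.359, -0.608, 0.359]
contact_force: [2.1, 5.1, -0.8]
opening: 0.323
```

>>> servo_tool --deltas '[[[-0.015, -0.029, 0, 0.044], [-0.027, -0.058, 0, 0.089], [-0.038, -0.089, 0, 0.133], [-0.046, -0.12, 0, 0.178], [-0.052, -0.151, 0, 0.222]]]'

```text
time: 6.55
eef_pos: [0.4851, -0.0268, 0.1013]
tcp_rot: [0.539, 0.46, -0.536, 0.459]
contact_force: [-0.2, 4.8, -0.3]
opening: 0.322
```

>>> servo_tool --deltas '[[[-0.004, -0.032, 0, 0.044], [-0.006, -0.064, 0, 0.089], [-0.005, -0.096, 0, 0.133], [-0.002, -0.128, 0, 0.178], [0.003, -0.16, 0, 0.222]]]'

```text
time: 7.05
eef_pos: [0.4848, -0.0427, 0.1012]
tcp_rot: [0.451, 0.546, -0.449, 0.545]
contact_force: [-0.9, 4.0, 1.5]
opening: 0.326
```

>>> servo_tool --deltas '[[[0.007, -0.031, 0, 0.044], [0.017, -0.062, 0, 0.089], [0.028, -0.092, 0, 0.133], [0.042, -0.121, 0, 0.178], [0.057, -0.149, 0, 0.222]]]'

```text
time: 7.55
eef_pos: [0.4901, -0.0577, 0.1012]
tcp_rot: [0.349, 0.616, -0.348, 0.615]
contact_force: [-3.3, 4.5, 2.1]
opening: 0.327
```

>>> servo_tool --deltas '[[[0.007, -0.012, 0, 0.019], [0.015, -0.024, 0, 0.039], [0.023, -0.035, 0, 0.058], [0.032, -0.046, 0, 0.078], [0.032, -0.046, 0, 0.078]]]'

```text
time: 8.05
eef_pos: [0.4934, -0.0627, 0.1012]
tcp_rot: [0.311, 0.636, -0.31, 0.635]
contact_force: [-4.7, 3.5, 3.6]
opening: 0.328
```

>>> servo_tool --deltas '[[[0.009, -0.011, 0, 0.019], [0.018, -0.022, 0, 0.039], [0.027, -0.032, 0, 0.058], [0.037, -0.042, 0, 0.078], [0.037, -0.042, 0, 0.078]]]'

```text
time: 8.55
eef_pos: [0.4973, -0.0673, 0.1011]
tcp_rot: [0.271, 0.653, -0.271, 0.653]
contact_force: [-2.6, 3.1, 3.6]
opening: 0.33
```

>>> servo_tool --deltas '[[[0.01, -0.01, 0, 0.019], [0.02, -0.019, 0, 0.039], [0.031, -0.028, 0, 0.058], [0.042, -0.037, 0, 0.078], [0.042, -0.037, 0, 0.078]]]'

```text
time: 9.05
eef_pos: [0.5014, -0.0711, 0.1007]
tcp_rot: [0.231, 0.668, -0.231, 0.668]
contact_force: [-3.4, 1.8, 3.1]
opening: 0.324
```

>>> servo_tool --deltas '[[[0.011, -0.008, 0, 0.019], [0.023, -0.017, 0, 0.039], [0.034, -0.024, 0, 0.058], [0.046, -0.032, 0, 0.078], [0.046, -0.032, 0, 0.078]]]'

```text
time: 9.55
eef_pos: [0.5059, -0.0744, 0.1005]
tcp_rot: [0.19, 0.681, -0.19, 0.681]
contact_force: [-2.3, 1.6, 3.1]
opening: 0.323
```

>>> servo_tool --deltas '[[[0.012, -0.007, 0, 0.019], [0.025, -0.014, 0, 0.039], [0.037, -0.02, 0, 0.058], [0.05, -0.026, 0, 0.078], [0.05, -0.026, 0, 0.078]]]'

```text
time: 10.05
eef_pos: [0.5109, -0.0771, 0.1004]
tcp_rot: [0.147, 0.692, -0.148, 0.691]
contact_force: [-3.7, 0.7, 3.6]
opening: 0.328
```

>>> servo_tool --deltas '[[[0.013, -0.006, 0, 0.019], [0.026, -0.011, 0, 0.039], [0.039, -0.015, 0, 0.058], [0.053, -0.02, 0, 0.078], [0.053, -0.02, 0, 0.078]]]'

```text
time: 10.55
eef_pos: [0.5163, -0.0792, 0.1003]
tcp_rot: [0.105, 0.699, -0.105, 0.699]
contact_force: [-3.4, 0.4, 3.5]
opening: 0.325
```

>>> servo_tool --deltas '[[[0.013, -0.004, 0, 0.019], [0.027, -0.007, 0, 0.039], [0.041, -0.01, 0, 0.058], [0.055, -0.013, 0, 0.078], [0.055, -0.013, 0, 0.078]]]'

```text
time: 11.05
eef_pos: [0.5221, -0.0805, 0.1003]
tcp_rot: [0.061, 0.704, -0.062, 0.705]
contact_force: [-3.4, 1.0, 3.0]
opening: 0.321
```

>>> servo_tool --deltas '[[[0.014, -0.002, 0, 0.019], [0.028, -0.004, 0, 0.039], [0.042, -0.005, 0, 0.058], [0.056, -0.006, 0, 0.078], [0.056, -0.006, 0, 0.078]]]'

```text
time: 11.55
eef_pos: [0.5277, -0.0811, 0.1003]
tcp_rot: [0.018, 0.707, -0.018, 0.707]
contact_force: [-2.7, -0.3, 2.4]
opening: 0.325
```

>>> servo_tool --deltas '[[[0.014, -0.001, 0, 0.019], [0.028, -0.001, 0, 0.039], [0.042, 0, 0, 0.058], [0.056, 0, 0, 0.078], [0.056, 0, 0, 0.078]]]'

```text
time: 12.05
eef_pos: [0.532, -0.0809, 0.1002]
tcp_rot: [-0.026, 0.708, 0.026, 0.705]
contact_force: [-7.4, 0.3, 5.6]
opening: 0.326
```

Force is rising, so the buffer has likely been reached. Smaller steps now.

>>> servo_tool --deltas '[[[0.01, 0, 0, 0.012], [0.02, 0.001, 0, 0.025], [0.02, 0.001, 0, 0.025], [0.02, 0.001, 0, 0.025], [0.02, 0.001, 0, 0.025]]]'

```text
time: 12.55
eef_pos: [0.5333, -0.0809, 0.1002]
tcp_rot: [-0.039, 0.708, 0.04, 0.704]
contact_force: [-9.2, -1.1, 6.2]
opening: 0.326
```

>>> servo_tool --deltas '[[[0.01, 0, 0, 0.012], [0.02, 0.001, 0, 0.025], [0.03, 0.001, 0, 0.03], [0.03, 0.001, 0, 0.03], [0.03, 0.001, 0, 0.03]]]'

```text
time: 13.05
eef_pos: [0.5354, -0.081, 0.1001]
tcp_rot: [-0.056, 0.708, 0.056, 0.702]
contact_force: [-12.8, -1.8, 8.6]
opening: 0.322
```

>>> servo_tool --deltas '[[[0.006, 0, 0, 0], [0.006, 0, 0, 0], [0.006, 0, 0, 0], [0.006, 0, 0, 0], [0.006, 0, 0, 0]]]'

```text
time: 13.55
eef_pos: [0.5357, -0.0811, 0.1001]
tcp_rot: [-0.056, 0.708, 0.056, 0.702]
contact_force: [-13.3, -1.8, 9.2]
opening: 0.325
```

```bash
python3 - <<'E'
from h import *
s=get_state();im=read_camera('wrist');cv2.imwrite('pics/w2.png',im);print(s['eef_pos'],s['contact_force'],s['qpos'],meas(s,im))
im=read_camera('top');cv2.imwrite('pics/t2.png',im)
E
```

```text
[ 0.53569212 -0.08106469  0.10012719] [-13.30158233  -1.78325926   9.22694471] [-0.33594341  0.14857294  1.99801156 -0.00398086  1.00335846 -0.49311194] {'dial': (array([ 0.5333, -0.0375]), 0.0896), 'red': (495, 10.36, 0.0844), 'orange': (583, 91.7, 0.0649), 'yellow': (106, 71.56, 0.0639)}
```

Stop felt: 13.3 N at the crank, held over 0.7 s, with the pointer 81° past the mark. Now winding back.

```bash
python3 - <<'E'
import numpy as np
A=np.array([.530,-.0358]);p=lambda t:A+.046*np.array([np.cos(np.radians(t)),np.sin(np.radians(t))])
t0=279;o=np.array([.5388,-.0815])
for n in (-20,-20,-20,-20):
    print(t0,t0+n,[[*map(float,((p(t0+n*k/5)-o)*10).round(3)),0,round(n*k/5/90,3)] for k in range(1,6)]);t0+=n;o=p(t0)
E
```

```text
279 259 [[-0.048, -0.001, 0, -0.044], [-0.08, -0.003, 0, -0.089], [-0.112, -0.002, 0, -0.133], [-0.144, 0.0, 0, -0.178], [-0.176, 0.005, 0, -0.222]]
259 239 [[-0.031, 0.007, 0, -0.044], [-0.062, 0.017, 0, -0.089], [-0.092, 0.028, 0, -0.133], [-0.121, 0.042, 0, -0.178], [-0.149, 0.057, 0, -0.222]]
239 219 [[-0.027, 0.017, 0, -0.044], [-0.053, 0.037, 0, -0.089], [-0.077, 0.058, 0, -0.133], [-0.1, 0.081, 0, -0.178], [-0.121, 0.105, 0, -0.222]]
219 199 [[-0.019, 0.026, 0, -0.044], [-0.037, 0.053, 0, -0.089], [-0.052, 0.081, 0, -0.133], [-0.066, 0.11, 0, -0.178], [-0.077, 0.14, 0, -0.222]]
```

>>> servo_tool --deltas '[[[-0.048, -0.001, 0, -0.044], [-0.08, -0.003, 0, -0.089], [-0.112, -0.002, 0, -0.133], [-0.144, 0, 0, -0.178], [-0.176, 0.005, 0, -0.222]]]'

```text
time: 14.15
eef_pos: [0.5227, -0.0805, 0.1006]
tcp_rot: [0.068, 0.702, -0.069, 0.706]
contact_force: [0.6, 0.3, -0.7]
opening: 0.327
```

>>> servo_tool --deltas '[[[-0.031, 0.007, 0, -0.044], [-0.062, 0.017, 0, -0.089], [-0.092, 0.028, 0, -0.133], [-0.121, 0.042, 0, -0.178], [-0.149, 0.057, 0, -0.222]]]'

```text
time: 14.65
eef_pos: [0.5083, -0.0751, 0.1007]
tcp_rot: [0.19, 0.679, -0.189, 0.684]
contact_force: [3.9, -2.4, -3.1]
opening: 0.326
```

>>> servo_tool --deltas '[[[-0.027, 0.017, 0, -0.044], [-0.053, 0.037, 0, -0.089], [-0.077, 0.058, 0, -0.133], [-0.1, 0.081, 0, -0.178], [-0.121, 0.105, 0, -0.222]]]'

```text
time: 15.15
eef_pos: [0.4965, -0.0654, 0.1007]
tcp_rot: [0.305, 0.635, -0.305, 0.641]
contact_force: [2.5, -3.7, -2.0]
opening: 0.324
```

>>> servo_tool --deltas '[[[-0.019, 0.026, 0, -0.044], [-0.037, 0.053, 0, -0.089], [-0.052, 0.081, 0, -0.133], [-0.066, 0.11, 0, -0.178], [-0.066, 0.11, 0, -0.178]]]'

```text
time: 15.65
eef_pos: [0.4891, -0.0538, 0.1007]
tcp_rot: [0.39, 0.588, -0.389, 0.592]
contact_force: [1.0, -3.1, -1.4]
opening: 0.324
```

```bash
python3 - <<'E'
from h import *
s=get_state();im=read_camera('wrist');cv2.imwrite('pics/w3.png',im);print(s['eef_pos'],s['contact_force'],meas(s,im))
E
```

```text
[ 0.48906795 -0.05384199  0.10071006] [ 0.97272402 -3.09195196 -1.38854128] {'dial': (array([ 0.5325, -0.0361]), 0.0887), 'red': (613, 9.94, 0.0835), 'orange': (577, 27.46, 0.066)}
```

View pics/w3.png

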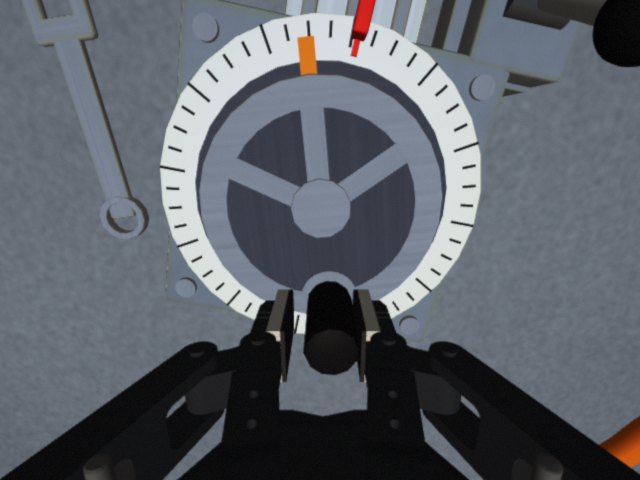

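Pointer at 27.5°, mark at about 10°. Going 14° further, then measuring again.

```bash
python3 - <<'E'
import numpy as np
A=np.array([.530,-.0358]);p=lambda t:A+.046*np.array([np.cos(np.radians(t)),np.sin(np.radians(t))])
print([[*map(float,((p(203-k)-p(203))*10).round(3)),0,round(-k/90,3)] for k in (3.5,7,10.5,14)])
print([[k,*map(float,((p(189-k)-p(189))*10).round(4)),0,round(-k/90,3)] for k in (1,2,3,4,5)])
E
```

```text
[[-0.01, 0.026, 0, -0.039], [-0.019, 0.053, 0, -0.078], [-0.026, 0.08, 0, -0.117], [-0.031, 0.108, 0, -0.156]]
[[1, -0.0012, 0.0079, 0, -0.011], [2, -0.0022, 0.0159, 0, -0.022], [3, -0.0031, 0.0239, 0, -0.033], [4, -0.0039, 0.0319, 0, -0.044], [5, -0.0045, 0.0399, 0, -0.056]]
```

>>> servo_tool --deltas '[[[-0.01, 0.027, 0, -0.039], [-0.018, 0.054, 0, -0.078], [-0.025, 0.08, 0, -0.117], [-0.031, 0.108, 0, -0.156], [-0.031, 0.108, 0, -0.156]]]'

```text
time: 16.2
eef_pos: [0.4852, -0.0426, 0.1007]
tcp_rot: [0.459, 0.537, -0.458, 0.539]
contact_force: [-0.1, -2.2, -0.4]
opening: 0.323
```

```bash
python3 - <<'E'
from h import *
s=get_state();im=read_camera('wrist');cv2.imwrite('pics/w4.png',im);print(s['eef_pos'],s['contact_force'],meas(s,im))
E
```

```text
[ 0.48516672 -0.04261627  0.10067144] [-0.054588   -2.18010631 -0.35470486] {'dial': (array([ 0.5322, -0.0359]), 0.0888), 'red': (449, 9.79, 0.0826), 'orange': (591, 12.57, 0.0664)}
```

>>> servo_tool --deltas '[[[-0.001, 0.008, 0, -0.011], [-0.003, 0.021, 0, -0.028], [-0.003, 0.021, 0, -0.028], [-0.003, 0.021, 0, -0.028], [-0.003, 0.021, 0, -0.028]]]'

```text
time: 16.75
eef_pos: [0.4843, -0.0402, 0.1006]
tcp_rot: [0.471, 0.527, -0.471, 0.528]
contact_force: [0.7, -4.6, 0.8]
opening: 0.323
```

```bash
python3 - <<'E'
from h import *
s=get_state();im=read_camera('wrist');print(s['eef_pos'],s['contact_force'],meas(s,im))
cv2.imwrite('pics/w5.png',cv2.resize(im[0:260,210:470],None,fx=2.2,fy=2.2,interpolation=cv2.INTER_CUBIC))
E
```

```text
[ 0.4843338  -0.04023034  0.10061414] [ 0.67667435 -4.59014712  0.81663995] {'dial': (array([ 0.5321, -0.0356]), 0.0882), 'red': (388, 9.82, 0.0834), 'orange': (594, 9.67, 0.0664)}
```

View pics/w5.png

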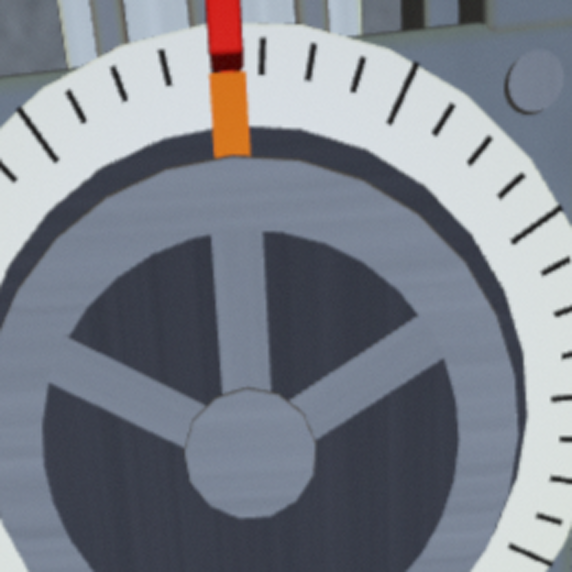

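Pointer (232,115) lines up with the red tab (226,50), both at about 9.7–9.8°. I'll back off to centre the jaws on the knob, open, and lift.

>>> servo_tool --deltas '[[[0.002, -0.015, 0, 0], [0.004, -0.028, 0, 0], [0.004, -0.028, 0, 0], [0.004, -0.028, 0, 0], [0.004, -0.028, 0, 0]]]'

```text
time: 17.3
eef_pos: [0.4842, -0.0426, 0.1001]
tcp_rot: [0.471, 0.528, -0.471, 0.527]
contact_force: [0.6, 0.8, 0.3]
opening: 0.328
```

>>> servo_tool --deltas '[[[0, 0, 0, 0], [0, 0, 0, 0], [0, 0, 0, 0], [0, 0, 0, 0], [0, 0, 0, 0]]]' --claw 0

```text
time: 17.8
eef_pos: [0.4845, -0.0429, 0.1004]
tcp_rot: [0.471, 0.527, -0.471, 0.527]
contact_force: [-0.1, 0.4, -0.2]
opening: 0.5
```

>>> servo_tool --deltas '[[[0, 0, 0.15, 0], [0, 0, 0.3, 0], [0, 0, 0.5, 0], [0, 0, 0.7, 0], [0, 0, 0.9, 0]]]'

```text
time: 18.3
eef_pos: [0.4843, -0.0428, 0.1911]
tcp_rot: [0.471, 0.528, -0.471, 0.527]
contact_force: [1.1, 0.6, -0.3]
opening: 0.504
```

```bash
python3 - <<'E'
from h import *
s=get_state();im=read_camera('wrist');print(s['eef_pos'],s['contact_force'],s['qpos'],meas(s,im));cv2.imwrite('pics/w6.png',im)
print('lock',rec('wrist','lock_tip'))
b=cv2.inRange(im,(0,0,0),(40,40,40));print(wproj(s,[.627,-.098,.13]))
im=read_camera('top');cv2.imwrite('pics/t6.png',im);print(rec('top','lock_tip'))
E
```

```text
[ 0.48430605 -0.04284389  0.19106208] [ 1.13285643  0.58779874 -0.26775378] [-2.97301402e-01 -9.99124190e-02  2.06842370e+00  3.81997136e-05
  1.17323665e+00  1.16040125e+00] {'dial': (array([ 0.5327, -0.0357]), 0.0891), 'red': (256, 9.84, 0.0866), 'orange': (214, 9.76, 0.0663)}
lock [([0.624, -0.098, 0.136], 0.79), ([0.532, -0.035, 0.089], 0.66)]
[456.87425205  19.08418589]
[([0.629, -0.101, 0.137], 0.63)]
```

View pics/w6.png

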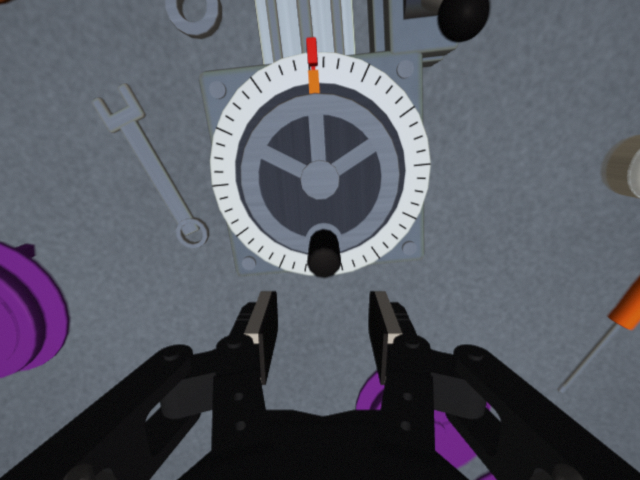

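Pointer and tab still coincide after letting go (9.76° vs 9.84°). Ball at about (464,12), i.e. (0.627, -0.099). I'll shut the jaws and come down on the ball's wheel side.

>>> servo_tool --deltas '[[[0.2, -0.13, 0, 0.01], [0.4, -0.26, 0, 0.02], [0.6, -0.39, 0, 0.03], [0.8, -0.52, 0, 0.04], [0.98, -0.65, 0, 0.05]]]' --claw -1

```text
time: 19.0
eef_pos: [0.5823, -0.1081, 0.1878]
tcp_rot: [0.449, 0.547, -0.45, 0.544]
contact_force: [-0.6, -0.5, -0.5]
opening: -0.004
```

>>> servo_tool --deltas '[[[0, 0, -0.1, 0], [0, 0, -0.25, 0], [0, 0, -0.4, 0], [0, 0, -0.6, 0], [0, 0, -0.76, 0]]]'

```text
time: 19.5
eef_pos: [0.5805, -0.1067, 0.1113]
tcp_rot: [0.449, 0.547, -0.45, 0.544]
contact_force: [-0.4, 0.0, 0.6]
opening: 0.001
```

```bash
python3 - <<'E'
from h import *
s=get_state();im=read_camera('wrist');print(s['eef_pos'],s['contact_force'],s['opening'],s['qpos']);cv2.imwrite('pics/w7.png',im)
print(wproj(s,[.627,-.099,.127]))
E
```

```text
[ 0.58047559 -0.10673609  0.11131001] [-0.38253328  0.02384669  0.58752686] 0.0008202169664660332 [-3.53676122e-01  2.30735206e-01  1.87785624e+00  8.03244068e-05
  1.03672962e+00  1.02495912e+00]
[323.7115474  219.81229607]
```

View pics/w7.png

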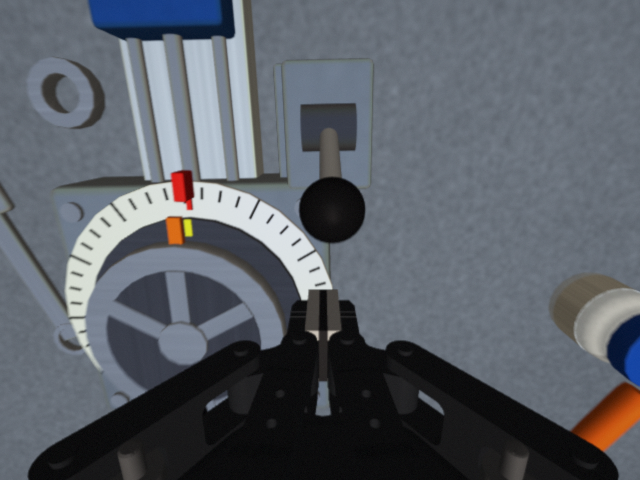

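Fingers (323,310) stand behind the ball (333,210), clear of the pointer. Pushing along the slide direction.

>>> servo_tool --deltas '[[[0.1, -0.01, 0, 0], [0.2, 0.01, 0, 0], [0.3, 0.03, 0, 0], [0.4, 0.05, 0, 0], [0.5, 0.065, 0, 0]]]'

```text
time: 20.05
eef_pos: [0.6339, -0.1012, 0.1152]
tcp_rot: [0.45, 0.545, -0.45, 0.546]
contact_force: [-0.5, -0.1, 0.6]
opening: -0.002
```

>>> servo_tool --deltas '[[[0.07, 0.014, 0, 0], [0.14, 0.028, 0, 0], [0.21, 0.042, 0, 0], [0.28, 0.055, 0, 0], [0.28, 0.055, 0, 0]]]'

```text
time: 20.55
eef_pos: [0.6612, -0.0957, 0.114]
tcp_rot: [0.45, 0.545, -0.45, 0.546]
contact_force: [0.1, -0.1, 0.4]
opening: 0.003
```

```bash
python3 - <<'E'
from h import *
s=get_state();im=read_camera('wrist');print(s['eef_pos'],s['contact_force']);cv2.imwrite('pics/w8.png',im)
im=read_camera('top');cv2.imwrite('pics/t8.png',cv2.resize(im[110:290,280:420],None,fx=3,fy=3));print(rec('top','lock_tip'),rec('wrist','lock_tip'))
E
```

```text
[ 0.66118721 -0.09569474  0.11402879] [ 0.07331909 -0.10126919  0.3708456 ]
[] [([0.689, -0.09, 0.142], 0.71)]
```

View pics/w8.png

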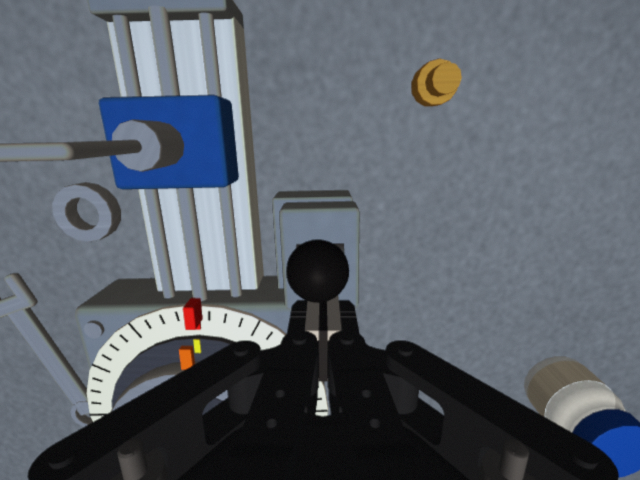

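Ball has come over about 60 mm, with no end contact yet. Pushing a few more mm.

>>> servo_tool --deltas '[[[0.02, 0.004, 0, 0], [0.04, 0.008, 0, 0], [0.05, 0.01, 0, 0], [0.05, 0.01, 0, 0], [0.05, 0.01, 0, 0]]]'

```text
time: 21.25
eef_pos: [0.6654, -0.0949, 0.1142]
tcp_rot: [0.45, 0.546, -0.45, 0.545]
contact_force: [0.1, 0.4, -0.4]
opening: 0.001
```

>>> servo_tool --deltas '[[[0.02, 0.004, 0, 0], [0.04, 0.008, 0, 0], [0.05, 0.01, 0, 0], [0.05, 0.01, 0, 0], [0.05, 0.01, 0, 0]]]'

```text
time: 21.75
eef_pos: [0.6682, -0.0943, 0.1141]
tcp_rot: [0.448, 0.548, -0.451, 0.544]
contact_force: [-7.3, -0.0, 2.5]
opening: -0.005
```

```bash
python3 - <<'E'
from h import *
s=get_state();im=read_camera('wrist');print(s['eef_pos'],s['contact_force'],rec('wrist','lock_tip'))
for z in(.12,):
    b=cv2.inRange(im,(0,0,0),(30,30,30))[200:290,270:370]
    n,l,st,c=cv2.connectedComponentsWithStats(b);print([(x[:4]+[270,200,0,0],x[4]) for x in st[1:] if x[4]>300])
E
```

```text
[ 0.66819206 -0.09426037  0.11406771] [-7.26892182 -0.02115628  2.5393617 ] [([0.691, -0.09, 0.134], 0.81)]
[(array([288, 240,  60,  50]), np.int32(2470))]
```

7.3 N at the end, with the finger stalled: the lever is at its stop. Backing off, lifting and checking.

>>> servo_tool --deltas '[[[-0.1, -0.02, 0, 0], [-0.2, -0.04, 0, 0], [-0.2, -0.04, 0.3, 0], [-0.2, -0.04, 0.6, 0], [-0.2, -0.04, 0.9, 0]]]'

```text
time: 22.35
eef_pos: [0.6501, -0.0979, 0.2054]
tcp_rot: [0.45, 0.545, -0.45, 0.546]
contact_force: [0.0, -0.3, 0.0]
opening: -0.001
```

>>> servo_tool --deltas '[[[-0.2, 0, 0, 0], [-0.4, 0, 0, 0], [-0.6, 0, 0, 0], [-0.8, 0, 0, 0], [-0.8, 0, 0, 0]]]'

```text
time: 22.85
eef_pos: [0.5688, -0.0976, 0.2044]
tcp_rot: [0.45, 0.545, -0.45, 0.546]
contact_force: [-0.4, 0.6, -0.2]
opening: 0.002
```

```bash
python3 - <<'E'
from h import *
s=get_state();im=read_camera('wrist');cv2.imwrite('pics/w9.png',im);print(s['time'],s['eef_pos'],s['contact_force'],meas(s,im),rec('wrist','lock_tip'))
E
```

```text
22.85 [ 0.56876475 -0.09764385  0.20444782] [-0.41312426  0.61395114 -0.20070695] {'dial': (array([ 0.5334, -0.0356]), 0.0883), 'red': (197, 9.17, 0.0867), 'orange': (175, 9.79, 0.0662), 'yellow': (34, 8.79, 0.063)} [([0.686, -0.09, 0.134], 0.6)]
```

View pics/w9.png

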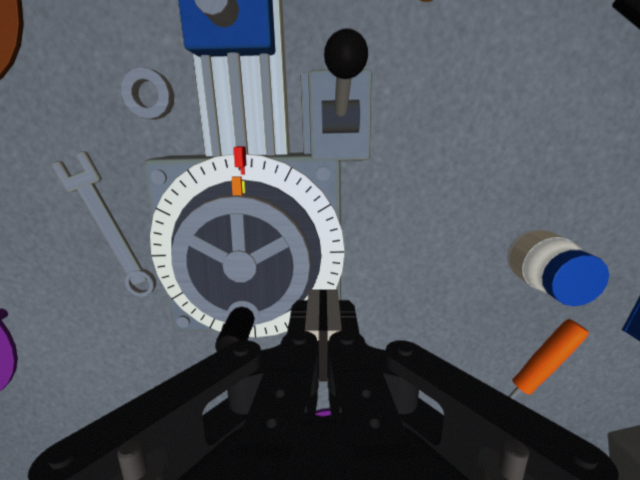

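Lever is over (346,52) and the pointer (238,186) is at the tab (240,158). The pointer-to-yellow-line offset is 1°, against 20° with the slack taken up anticlockwise, so the slack is taken up clockwise. Handing in.

```bash
python3 -c "
from plant import *
print(sign_off())"
```

```text
the job is handed in; nothing more can be done
None
```

I carried out all the steps and handed the job in at about 23 s of the 72 s allowed; `sign_off` reports no verdict.

- **End stop:** I wound the crank anticlockwise until the buffer was felt, with the pointer about 81° past the mark. The highest crank force read was 13.4 N, held for over half a second and well under the 21 N limit.
- **Wind back:** I brought the pointer back clockwise in one direction, without overshooting, then let go of the crank. After the lock was over, the pointer read 9.8° and the mark 9.2°, less than 1 mm apart at the tip. In earlier, closer views they agreed to within 0.2°.
- **Backlash:** The pointer stood 1° from the disc's yellow line, against 20° at the end stop, so the slack is taken up clockwise.
- **Lock:** I pushed the lever over until it met its end at 7 N; the ball ended about 60 mm from where it started. The last picture shows it leaning away from the wheel.
- **Hand-in state:** The arm was clear, with the contact force near zero. The loose things in view looked undisturbed, but I did not measure their positions again.

Two readings were slightly off. The circle fitted to the dial came out about 3 mm off the hub, so I used the hub as the axis instead. The top camera's network did not find the lock ball while the arm was over it, but the wrist camera did.

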